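# Shut and bolt the instrument box

### The job

The steel instrument box is packed and ready to be put away. With the fingertips only, push its standing lid over until it is fully shut, and then push the bolt on the front of the box by its black thumb piece all the way home through the staple of the lid. Do not pick up or shove the box, and leave everything else on the worktop where it stands.

Things in the scene. Friction and masses are not known exactly. Their poses are not given: they have to be found in the camera images.
- instrument_box: Loose steel instrument box on the worktop, 150 (x) x 240 (y) mm, 60 mm high to its rim, about 1.6 kg, two instruments inside. Origin: centre of its underside; its x axis points from the front (bolt side) to the hinge side, y along its length, z up. The closed lid's top is at z = 67.5 mm.
- staple_seat (a point): Fixed point of the box, on the bolt's axis where the lid's staple comes to sit: (-92, 0, 56) mm in the box frame. The bolt lies on a ledge that projects 33 mm from the front wall (to x = -108 mm), in three guide blocks at y = -105, -22 and +22 mm, tops at z = 64 mm.
- hinge_line (a point): Middle of the lid's hinge axis, at (78, 0, 60) mm in the box frame. The axis runs along the box's y.
- lid_front (a point): Point on the lid's outer face (its top when shut), midway along, 150 mm from the hinge axis. The lid is a plate 156 mm from hinge to front edge and 246 mm long; its outer face lies 6 to 7.5 mm off the hinge axis. A staple 16 mm wide projects 25 mm beyond the front edge, its top 10 mm off the hinge axis, and drops over the bolt's path when the lid shuts.
- lid_panel (a joint): Opening angle of the lid in rad: 0 shut flat, about 1.57 upright, at most 1.75. The hinge is stiff (about 0.3 N m of friction, a few newtons at the front edge) and the lid stays where it is left.
- bolt_thumb (a point): Middle of the bolt's upright black thumb piece, which is 18 (x) x 12 (y) x 30 (z) mm; it stands in the open in front of the lid at x = -92 mm of the box frame, its middle at z = 77 mm and its top at z = 92 mm, so its upper part stands clear above the closed lid.
- bolt_bar (a joint): Travel of the bolt in m along the box's +y: 0 drawn back (thumb piece at y = -85 mm of the box frame), 0.042 fully home through the staple (end stop). It slides with about 2 N of friction and stays where it is left.
- vial_a: small capped glass vial, 23 mm across, 51 mm tall, upright, to the left of the box. Origin: centre of its underside. To be left alone.
- stamp: wooden hand stamp with a turned knob, 26 x 54 x 65 mm, standing on its foot, to the left of the box. Origin: centre of its underside. To be left alone.
- gauze_box: small carton, 64 x 106 x 45 mm high, to the right of the box. Origin: centre of its underside. To be left alone.
- vial_b: small capped glass vial, 23 mm across, 51 mm tall, upright, to the right of the box near its front. Origin: centre of its underside. To be left alone.
- meter: hand-held glucose meter lying flat, 97 x 51 x 20 mm high, in front of the box. Origin: centre of its underside. To be left alone.

How it is judged:
By the outcome, as a careful person would: the job done as asked, in the order asked, and still so for the second after the job is handed in, with the robot touching nothing.
It also fails if it takes over 43 s, if anything falls off the work surface, if the arm or the gripper's body presses on something with over 40 N, if the wrist force passes 120 N, or if a joint passes its speed limit or range.

### The arm

A 6-joint arm with a two-finger parallel gripper is mounted at the origin on a cart in front of the work surface, level with it; the furniture and walls round the work are solid. World frame = base frame: x ahead of the robot, y to its left, z up, the work surface at z = 0. Lengths are in mm, angles in rad, forces in N, time in s.
With the tool pointing down it reaches from about 350 to 875 mm from the base axis. Payload 4.2 kg.
Tool frame: the origin (TCP) lies on the centre line of the jaws, within the pads' length; the fingertips stand 14 mm ahead of it and the grasp point (between the pads) lies 5 mm behind it (tcp_to_tips is the distance from the TCP to the fingertips, in mm); z points along the fingers, y is the direction in which the jaws open and shut (so a half turn about z gives the same grasp; the last joint's range is limited). The gripper opens to 85 mm and grips with 20 to 120 N. Pads are 22 mm wide; open, the fingers measure 114 mm over their backs; the gripper's body (76 mm by 85 mm) begins 54 mm behind the grasp point. The pads swing forward as they close: fully open they stand 13 mm farther back than shut.
Start: joints at [1.484, 0.385, 0.008, 0, -1.194, -0.259], TCP at [211.811, 587.993, 245.312] pointing down, gripper open.
Joint ranges: [-3.14, 3.14], [-1.21, 2.06], [-1.07, 1.41], [-3.16, 2.05], [-2.99, -0.16], [-3.1, 3.1]. Speed limits (rad/s): [2.79, 2.79, 3.14, 3.14, 3.14, 3.14].

### API

Orientations are given as a unit quaternion [x, y, z, w].
In Python, from bench import read_state, get_image, job_done, tcp_to_tips gives the robot as it stands. The module is installed in compiled form; this text tells all that it offers.
- The arm moves only by the tool play_rows, never from a script. Its argument "targets" is a list of rows, each an object of numbers: "gripper": the gripper's target within -1 to 1 (shut at 1, half-way at 0, fully open at -1); "tx", "ty", "tz": the shift along the tool's x, y, z scaled (see below); "spin": the turn about the tool's z scaled (see below). A call has 1 to 12 rows; each row is the pose to reach, as a shift and turn from the pose commanded when the call began, along the tool's axes at that moment; what a row does not reach only later rows make up. The controller multiplies each number of a shift by 0.25 m and each number of a turn by pi/4 rad. A row lasts 1/8 s, in which the tool goes at most 62.5 mm and 10.7 degrees, less where a joint would pass 70% of its speed; a pose out of reach is approached as far as the arm can. A call with a number of a shift or a turn outside -1 to 1 is refused whole. A call with a gripper value outside its range is refused whole. The fingers move at their own pace and stop on an object; the grip force is fixed at half the most. Time passes only in rows, so rows that repeat a pose let the fingers close. It gives the time, the measured TCP pose, the force and the opening at its end, in the units of the state.
- read_state(): the state, without advancing time (a new reading comes with each control period).
- get_image(name): name is "scene" or "top" or "wrist"; returns a dict with "frame" (420x560x3 uint8, red, green, blue), "depth" (420x560 float32, mm along the optical axis (not along the pixel's ray), 0 where there is no reading), "mtx" (3x3 intrinsics, pixels), "world_to_cam" (4x4, takes a point from world to camera coordinates). Camera axes: x right, y up, looking along -z (the intrinsics and any distortion apply to the point x, -y, -z); pixel columns grow to the right and rows downward; lengths in mm; the calibration is good to about 2 mm. A picture is of the moment at which its call begins.
- job_done(): hands the job in, once; it reports no verdict.
The state is a dict: "clock": time; "joints": joint angles; "joint_vel": joint speeds; "joint_efforts": joint torques, N m; "position": TCP position; "ee_rot": TCP orientation; "contact_force": force on the tool from outside, world axes, zero at the start; "wrist_torque": the same for the moment, N m; "gripper_width": finger opening in mm.
Only numpy, scipy, OpenCV 4.12 (cv2) and the standard library are available. Lean on these libraries where they do the work, as an engineer would, in place of code of your own. Each camera call takes 0.05 s, during which the arm holds its last target.

## Working session

There is one attempt and no reset: what is moved stays moved. The work goes in short steps, Python scripts to look and compute and a tool call to move; the robot and the scene stay as the last step left them, time stands still between calls to the robot, and variables do not carry over. Pictures are saved under pics/ and viewed, and the job is handed in when it is done.

Besides the shell and the picture viewer there is one more tool, called after "Call:" in YAML: its name, and indented under it one key for each argument. play_rows: Moves the arm, as the interface text tells. Its arguments: {"type":"object","properties":{"targets":{"type":"array","items":{"type":"object","properties":{"gripper":{"type":"number"},"tx":{"type":"number","minimum":-1,"maximum":1},"ty":{"type":"number","minimum":-1,"maximum":1},"tz":{"type":"number","minimum":-1,"maximum":1},"spin":{"type":"number","minimum":-1,"maximum":1}}}}},"required":["targets"]}

```bash
mkdir -p pics; cat > h.py <<'E'
import numpy as np, cv2
from bench import *
def grab(n,tag):
    d=get_image(n); cv2.imwrite(f'pics/{tag}.png',d['frame'][:,:,::-1]); np.savez(f'{tag}.npz',**d); return d
def pts(d):
    z=d['depth'];h,w=z.shape;K=d['mtx'];u,v=np.meshgrid(np.arange(w),np.arange(h))
    x=(u-K[0,2])/K[0,0]*z;y=(v-K[1,2])/K[1,1]*z
    P=np.stack([x,-y,-z,np.ones_like(z)],-1)
    W=P@np.linalg.inv(d['world_to_cam']).T
    W[z==0]=np.nan
    return W[...,:3]
E
python3 - <<'E'
from h import *
for n in ['scene','top','wrist']: d=grab(n,n+'0'); print(n,d['mtx'].round(1).tolist(),np.linalg.inv(d['world_to_cam'])[:3,3].round())
s=read_state(); print(s)
E
```

```text
scene [[417.9, 0.0, 283.4], [0.0, 417.9, 213.8], [0.0, 0.0, 1.0]] [ 32. 498. 577.]
top [[505.6, 0.0, 278.4], [0.0, 505.6, 214.7], [0.0, 0.0, 1.0]] [ 350.   -9. 1102.]
wrist [[359.4, 0.0, 279.3], [0.0, 359.4, 205.8], [0.0, 0.0, 1.0]] [284. 561. 374.]
{'clock': 0.15, 'joints': array([ 1.48362105e+00,  3.85367020e-01,  6.92254553e-03, -3.33968071e-04,
       -1.19400122e+00, -2.58590174e-01]), 'joint_vel': array([-0.0011683 , -0.0014743 ,  0.002891  ,  0.00216298, -0.00071965,
       -0.00160056]), 'joint_efforts': array([ 6.63629980e-04, -3.92675257e+01,  1.88580662e+01,  4.18856576e+00,
       -3.39745056e-03,  1.79442274e-06]), 'position': array([211.67619956, 587.61330407, 244.4765937 ]), 'ee_rot': array([ 9.85082026e-01, -1.72083404e-01, -8.40543121e-05,  8.34944409e-04]), 'contact_force': array([0.26027102, 0.753209  , 0.40736248]), 'wrist_torque': array([-0.03020022, -0.01478416, -0.0366163 ]), 'gripper_width': 85.4010674957291}
```

View pics/scene0.png

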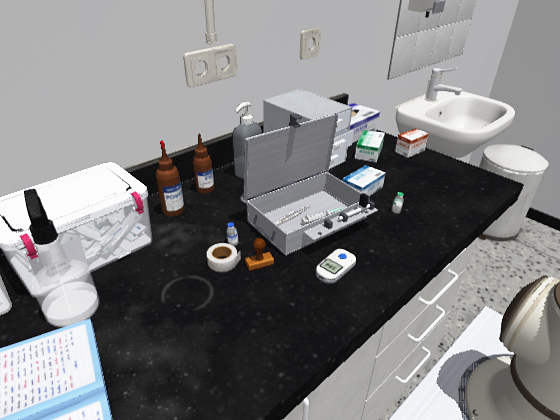

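View pics/top0.png

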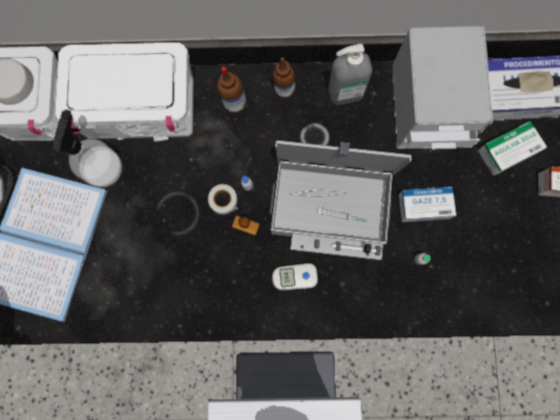

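View pics/wrist0.png

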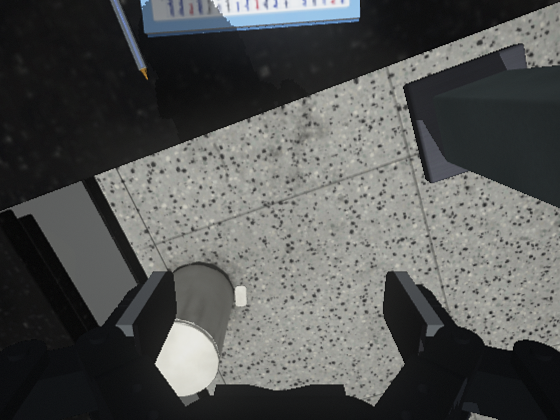

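The top view shows the box rim spanning about (273,160)–(391,240), with the lid upright behind it near v≈150–165. The bolt ledge runs along v≈245, and the dark thumb piece is at about (369,249). The meter is at (295,277), vial_b at (423,259), the gauze box at (428,204), and the stamp at (246,226).

```bash
python3 - <<'E'
from h import *
for n in ['top','scene']:
    d=np.load(n+'0.npz'); W=pts(d); g=d['frame']
    x,y,z=W[...,0],W[...,1],W[...,2]
    print(n,'table z',np.nanmedian(z[(x>250)&(x<300)&(abs(y)<200)]))
    roi=(x>200)&(x<520)&(y>-280)&(y<150)
    m=roi&(z>54)&(z<66)
    cv2.imwrite(f'pics/{n}_rim.png',cv2.resize((m*255).astype('uint8'),None,fx=1,fy=1))
    n_,l,st,c=cv2.connectedComponentsWithStats(m.astype('uint8'),connectivity=8)
    for i in range(1,n_):
        if st[i,4]>15:
            p=W[l==i]; r=cv2.minAreaRect(p[:,:2].astype('float32')); print('rim',st[i].tolist(),p.mean(0).round(1),np.round(r[0],1),np.round(r[1],1),round(r[2],1), p[:,2].min().round(),p[:,2].max().round())
    m=roi&(z>85)
    n_,l,st,c=cv2.connectedComponentsWithStats(m.astype('uint8'))
    for i in range(1,n_):
        if st[i,4]>5:
            p=W[l==i]; print('high',st[i].tolist(),p.min(0).round(),p.max(0).round(),np.median(p,0).round(1))
E
```

```text
top table z 0.1480622380853447
rim [271, 218, 118, 26, 267] [ 487.8 -115.1   59.5] [ 508.1 -103. ] [240.2  52.7] 82.9 54.0 65.0
rim [238, 221, 12, 7, 60] [513.   75.2  61. ] [512.7  76.2] [23.3 12.6] 89.8 55.0 66.0
rim [314, 239, 6, 9, 39] [469.4 -75.1  63.2] [469.2 -75.3] [ 9.9 17.5] 81.7 57.0 66.0
rim [332, 241, 32, 11, 144] [ 460.7 -136.    60.3] [ 458.9 -138.5] [65.1 17.4] 76.5 54.0 66.0
rim [371, 246, 11, 9, 58] [ 453.2 -198.    61.8] [ 453.6 -196.4] [18.7 17.3] 78.3 55.0 66.0
high [365, 243, 7, 10, 58] [ 447. -183.   86.] [ 465. -169.   95.] [ 456.1 -175.6   91.2]
scene table z -1.811294157661962
rim [353, 188, 8, 7, 24] [ 506.3 -219.6   57.2] [ 507.5 -220. ] [ 4.9 26. ] 81.5 54.0 60.0
rim [280, 198, 95, 38, 451] [ 473.1 -102.5   58.7] [474.3 -94.3] [240.7  39.1] 77.4 54.0 66.0
rim [255, 238, 11, 11, 83] [511.9  80.3  60. ] [512.7  78.9] [15.5 23.2] 7.1 54.0 65.0
high [360, 193, 9, 7, 39] [ 446. -178.   85.] [ 464. -167.   93.] [ 454.  -171.6   89.6]
```

```bash
python3 - <<'E'
from h import *
a=cv2.imread('pics/top0.png')[130:300,220:450]; cv2.imwrite('pics/tz.png',cv2.resize(a,None,fx=3.4,fy=3.4,interpolation=cv2.INTER_CUBIC))
a=cv2.imread('pics/scene0.png')[105:285,210:420]; cv2.imwrite('pics/sz.png',cv2.resize(a,None,fx=3.3,fy=3.3,interpolation=cv2.INTER_CUBIC))
E
```

```text
(no output)
```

View pics/tz.png

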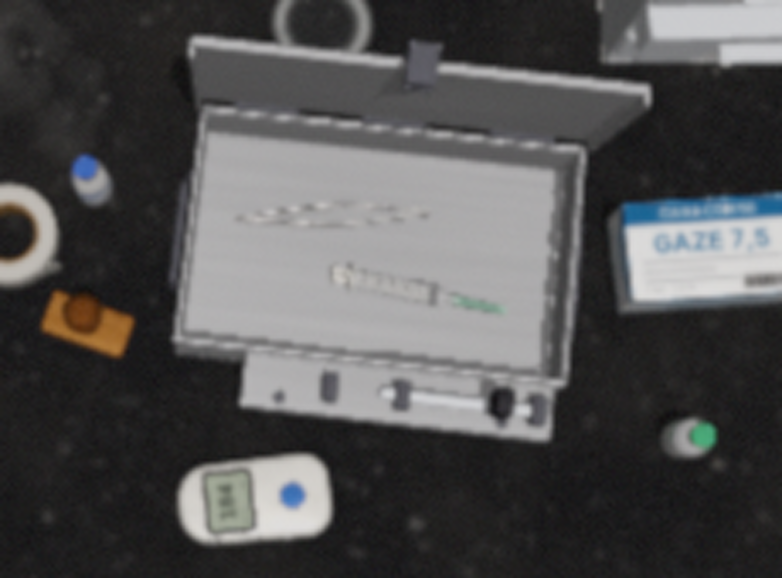

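View pics/sz.png

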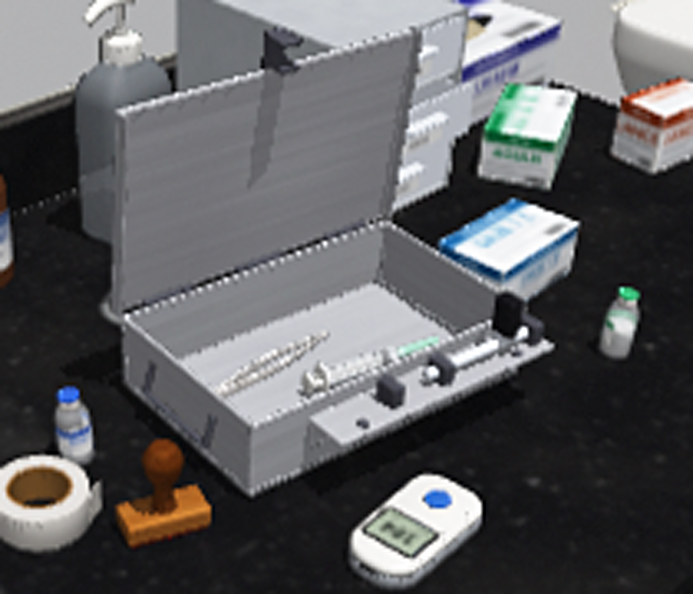

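```bash
cat >> h.py <<'E'
def ray(d,u,v,zp):
    K=d['mtx'];C=np.linalg.inv(d['world_to_cam']);r=C[:3,:3]@np.array([(u-K[0,2])/K[0,0],-(v-K[1,2])/K[1,1],-1]);o=C[:3,3]
    return o+r*(zp-o[2])/r[2]
E
python3 - <<'E'
from h import *
d=np.load('top0.npz');W=pts(d)
c=[ray(d,220+a/3.4,130+b/3.4,60)[:2] for a,b in [(176,343),(566,380),(585,150),(205,108)]]
c=np.array(c);print(c.round(1)); e=np.roll(c,-1,0)-c
print(np.linalg.norm(e,axis=1).round(1),np.degrees(np.arctan2(e[:,1],e[:,0])).round(1),c.mean(0).round(1))
# guides/thumb
for n in ['top','scene']:
  d=np.load(n+'0.npz');W=pts(d);g=d['frame'].astype(int)
  x,y,z=W[...,0],W[...,1],W[...,2]
  roi=(x>420)&(x<490)&(y>-230)&(y<0)&(z>40)
  m=roi&(g.max(2)<90)
  k,l,st,cc=cv2.connectedComponentsWithStats(m.astype('uint8'))
  for i in range(1,k):
    if st[i,4]>8:
      p=W[l==i];print(n,st[i].tolist(),p.min(0).round(),p.max(0).round(),np.median(p,0).round(1))
# lid points
d=np.load('top0.npz');W=pts(d)
m=(W[...,0]>520)&(W[...,0]<650)&(W[...,1]>-260)&(W[...,1]<60)&(W[...,2]>70)&(W[...,2]<260)
P=W[m];print('lid',P.min(0).round(),P.max(0).round(),len(P)); t=P[P[:,2]>205]; t2=P[P[:,2]>225];print(len(t),len(t2),t.mean(0),t2.mean(0) if len(t2) else 0)
q,_,_,_=np.linalg.lstsq(np.c_[P[:,1:],np.ones(len(P))],P[:,0],rcond=None);print('plane x=ay+bz+c',q)
for w,b in {'blue':((W[...,1]>-330)&(W[...,1]<-230)&(W[...,0]>420)&(W[...,0]<650)&(W[...,2]>5)),'left':((W[...,1]>20)&(W[...,1]<200)&(W[...,0]>400)&(W[...,0]<650)&(W[...,2]>5)),'meter':((W[...,1]>-100)&(W[...,1]<40)&(W[...,0]>330)&(W[...,0]<430)&(W[...,2]>5))}.items():
  k,l,st,cc=cv2.connectedComponentsWithStats(b.astype('uint8'))
  for i in range(1,k):
    if st[i,4]>8: p=W[l==i];print(w,p.min(0).round(),p.max(0).round())
E
```

```text
[[ 496.9   17.3]
 [ 469.7 -219.5]
 [ 613.3 -238.9]
 [ 645.2   -3. ]]
[238.3 144.8 238.  149.7] [-96.5  -7.7  82.3 172.2] [ 556.3 -111. ]
top [383, 234, 2, 7, 9] [ 475. -218.   40.] [ 488. -216.   50.] [ 479.1 -217.2   46.4]
top [364, 244, 7, 10, 60] [ 447. -182.   47.] [ 464. -169.   95.] [ 454.3 -173.7   90.8]
scene [359, 193, 16, 17, 145] [ 442. -212.   46.] [ 467. -166.   92.] [ 450.4 -171.6   73.6]
scene [339, 213, 9, 9, 36] [ 453. -124.   47.] [ 479. -111.   63.] [ 457.1 -113.1   56.7]
scene [323, 219, 9, 10, 52] [459. -76.  47.] [478. -67.  64.] [466.9 -69.1  54.9]
lid [ 598. -240.   70.] [650.   4. 245.] 2331
618 118 [ 621.30988608 -118.60289053  219.00492153] [ 616.74527579 -117.21569814  239.82589228]
plane x=ay+bz+c [ 1.35887668e-01 -9.48971239e-02  6.57893955e+02]
blue [ 598. -240.   65.] [ 621. -230.  219.]
blue [ 510. -245.    5.] [ 616. -230.   64.]
blue [ 520. -330.    5.] [ 586. -262.   51.]
blue [ 426. -309.    6.] [ 448. -288.   56.]
left [598.  60.   6.] [621.  83.  55.]
left [545.  94.   5.] [608. 157.  30.]
left [498.  48.   6.] [541. 103.  68.]
meter [378. -77.   5.] [430.  19.  25.]
```

```bash
python3 - <<'E'
from h import *
try: print(tcp_to_tips() if callable(tcp_to_tips) else tcp_to_tips)
except Exception as e: print(e)
W=np.concatenate([pts(np.load(n+'0.npz')).reshape(-1,3) for n in ['top','scene']])
W=W[~np.isnan(W).any(1)]
# max height grid
xs=np.arange(440,960,40);ys=np.arange(480,-400,-40)
print('y    ',ys)
for x in xs[::-1]:
  r=[]
  for y in ys:
    m=(abs(W[:,0]-x)<=20)&(abs(W[:,1]-y)<=20)
    r.append(int(np.percentile(W[m,2],98)) if m.sum()>3 else -1)
  print(x,r)
q=np.load('top0.npz');P=pts(q)
m=(P[...,0]>655)&(P[...,0]<800)&(P[...,1]>-260)&(P[...,1]<100)&(P[...,2]>20)
k,l,st,c=cv2.connectedComponentsWithStats(m.astype('uint8'))
for i in range(1,k):
  if st[i,4]>10:p=P[l==i];print(p.min(0).round(),p.max(0).round())
E
```

```text
14.0
y     [ 480  440  400  360  320  280  240  200  160  120   80   40    0  -40
  -80 -120 -160 -200 -240 -280 -320 -360]
920 [237, 236, 233, 292, 409, 450, 447, 444, 440, 436, 433, 430, 426, 422, 419, 417, 412, 410, 405, 403, 401, 397]
880 [134, 137, 138, 138, 138, 138, 137, 136, 84, 84, 84, 84, 85, 85, 83, 411, 86, 86, 82, 167, 168, 167]
840 [136, 139, 141, 141, 141, 141, 141, 140, 4, 2, 25, 3, 153, 119, 3, 200, 203, 141, 4, 167, 167, 168]
800 [137, 140, 141, 141, 141, 141, 141, 140, 4, 180, 146, 3, 114, 93, 4, 190, 165, 136, 3, 167, 168, 167]
760 [136, 140, 141, 141, 141, 141, 141, 139, 4, 108, 103, 3, 3, 3, 3, 4, 3, 3, 3, 167, 168, 167]
720 [135, 137, 225, 136, 136, 136, 138, 139, 4, 4, 4, 3, 3, 4, 4, 4, 4, 4, 3, 167, 168, 167]
680 [2, 91, 228, 91, 3, 3, 4, 4, 4, 3, 4, 3, 3, 1, 0, 5, 3, 4, 4, 166, 166, 166]
640 [12, 90, 227, 91, 3, 3, 3, 4, 4, 4, 4, 3, 214, 215, 215, 239, 188, 132, 79, 4, 5, 5]
600 [13, 74, 82, 76, 3, 3, 4, 3, 25, 27, 51, 4, 59, 15, 16, 241, 216, 215, 215, 45, 46, 45]
560 [13, 12, 12, 3, 3, 4, 4, 4, 26, 27, 25, 23, 60, 10, 26, 24, 10, 10, 60, 48, 48, 47]
520 [14, 13, 11, 3, 3, 3, 4, 3, 3, 16, 65, 47, 60, 11, 22, 26, 24, 54, 61, 47, 47, 47]
480 [14, 14, 3, 3, 3, 3, 4, 3, 4, 3, 8, 12, 59, 59, 65, 64, 90, 63, 53, 4, 4, 3]
440 [12, 12, 3, 3, 3, 3, 3, 3, 3, 3, 3, 3, 19, 48, 50, 62, 92, 65, 4, 50, 52, 3]
[775.  74.  20.] [800. 100. 174.]
[ 793. -175.   20.] [ 800. -123.  135.]
```

Call:
play_rows:
  targets:
    - {"tx":0.1,"ty":0.06,"tz":-0.1,"spin":-0.05,"gripper":1}
    - {"tx":0.25,"ty":0.18,"tz":-0.25,"spin":-0.1,"gripper":1}
    - {"tx":0.42,"ty":0.3,"tz":-0.34,"spin":-0.18,"gripper":1}
    - {"tx":0.6,"ty":0.42,"tz":-0.34,"spin":-0.275,"gripper":1}
    - {"tx":0.77,"ty":0.54,"tz":-0.34,"spin":-0.275,"gripper":1}
    - {"tx":0.9,"ty":0.64,"tz":-0.34,"spin":-0.275,"gripper":1}
    - {"tx":0.9,"ty":0.64,"tz":-0.34,"spin":-0.275,"gripper":1}

```text
clock: 1.02
position: [370.2, 359.0, 330.5]
ee_rot: [0.998, -0.067, -0.0, 0.0]
contact_force: [-0.4, -0.2, -0.3]
gripper_width: 0.4
```

Call:
play_rows:
  targets:
    - {"tx":0.08,"ty":0.09,"gripper":1}
    - {"tx":0.22,"ty":0.24,"gripper":1}
    - {"tx":0.38,"ty":0.4,"gripper":1}
    - {"tx":0.53,"ty":0.57,"gripper":1}
    - {"tx":0.69,"ty":0.73,"gripper":1}
    - {"tx":0.77,"ty":0.82,"gripper":1}

```text
invalid input
```

Call:
play_rows:
  targets:
    - {"tx":0.1,"ty":0.11,"gripper":1}
    - {"tx":0.24,"ty":0.26,"gripper":1}
    - {"tx":0.38,"ty":0.41,"gripper":1}
    - {"tx":0.53,"ty":0.57,"gripper":1}
    - {"tx":0.67,"ty":0.72,"gripper":1}
    - {"tx":0.74,"ty":0.79,"gripper":1}
    - {"tx":0.74,"ty":0.79,"gripper":1}

```text
invalid input
```

```bash
python3 - <<'E'
from h import *
d=grab('top','top1');d2=grab('scene','scene1')
s=read_state();print(s['clock'],s['position'],s['ee_rot'])
im=np.vstack([cv2.imread('pics/top1.png')[30:300,150:500],cv2.imread('pics/scene1.png')[30:300,130:480]])
cv2.imwrite('pics/m1.png',im)
E
```

```text
1.125 [369.36428431 360.96182214 330.23507773] [ 9.97863419e-01 -6.53343725e-02 -9.58359094e-05 -8.54814355e-05]
```

View pics/m1.png

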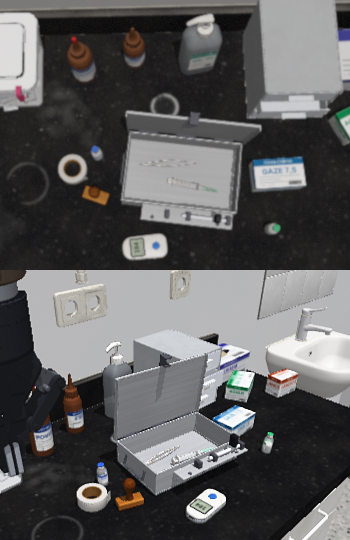

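The picture shows the arm at the left, and the box and everything else undisturbed. Both calls were refused, probably because every key has to be given in each row.

Call:
play_rows:
  targets:
    - {"tx":0.08,"ty":0.09,"tz":0,"spin":0,"gripper":1}
    - {"tx":0.22,"ty":0.24,"tz":0,"spin":0,"gripper":1}
    - {"tx":0.38,"ty":0.4,"tz":0,"spin":0,"gripper":1}
    - {"tx":0.53,"ty":0.57,"tz":0,"spin":0,"gripper":1}
    - {"tx":0.69,"ty":0.73,"tz":0,"spin":0,"gripper":1}
    - {"tx":0.77,"ty":0.82,"tz":0,"spin":0,"gripper":1}

```text
clock: 1.88
position: [534.7, 132.2, 329.7]
ee_rot: [0.998, -0.065, -0.0, 0.0]
contact_force: [-0.4, 1.2, 0.6]
gripper_width: 0.2
```

Call:
play_rows:
  targets:
    - {"tx":0.1,"ty":0.11,"tz":0,"spin":0,"gripper":1}
    - {"tx":0.24,"ty":0.26,"tz":0,"spin":0,"gripper":1}
    - {"tx":0.38,"ty":0.41,"tz":0,"spin":0,"gripper":1}
    - {"tx":0.53,"ty":0.57,"tz":0,"spin":0,"gripper":1}
    - {"tx":0.67,"ty":0.72,"tz":0,"spin":0,"gripper":1}
    - {"tx":0.74,"ty":0.79,"tz":0,"spin":0,"gripper":1}
    - {"tx":0.74,"ty":0.79,"tz":0,"spin":0,"gripper":1}

```text
clock: 2.75
position: [692.6, -87.0, 328.1]
ee_rot: [0.998, -0.065, -0.001, 0.0]
contact_force: [-0.5, 0.0, -0.8]
gripper_width: 0.0
```

```bash
python3 - <<'E'
from h import *
d=grab('top','top2');d2=grab('scene','scene2')
s=read_state();print(s['clock'],s['position'],s['ee_rot'])
im=np.vstack([cv2.imread('pics/top2.png')[30:300,150:500],cv2.imread('pics/scene2.png')[30:300,130:480]])
cv2.imwrite('pics/m2.png',im)
E
```

```text
2.85 [691.66442281 -85.65268206 329.46473152] [ 9.97927387e-01 -6.43468236e-02 -6.44400914e-04 -2.47257895e-05]
```

View pics/m2.png

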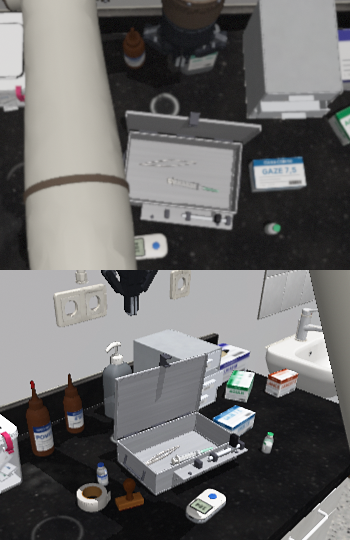

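The hand is clear, above and behind the lid. Next I descend, with the tips ending up at z≈185.

Call:
play_rows:
  targets:
    - {"tx":0,"ty":0.03,"tz":0.07,"spin":0,"gripper":1}
    - {"tx":0,"ty":0.03,"tz":0.2,"spin":0,"gripper":1}
    - {"tx":0,"ty":0.03,"tz":0.35,"spin":0,"gripper":1}
    - {"tx":0,"ty":0.03,"tz":0.47,"spin":0,"gripper":1}
    - {"tx":0,"ty":0.03,"tz":0.52,"spin":0,"gripper":1}
    - {"tx":0,"ty":0.03,"tz":0.52,"spin":0,"gripper":1}
    - {"tx":-0.03,"ty":0.03,"tz":0.52,"spin":0,"gripper":1}
    - {"tx":-0.07,"ty":0.03,"tz":0.52,"spin":0,"gripper":1}
    - {"tx":-0.1,"ty":0.03,"tz":0.52,"spin":0,"gripper":1}
    - {"tx":-0.12,"ty":0.03,"tz":0.52,"spin":0,"gripper":1}
    - {"tx":-0.14,"ty":0.03,"tz":0.52,"spin":0,"gripper":1}

```text
clock: 4.22
position: [655.5, -89.7, 200.6]
ee_rot: [0.998, -0.065, 0.0, 0.0]
contact_force: [-0.5, 0.8, 0.6]
gripper_width: -0.2
```

```bash
cat >> h.py <<'E'
C0=np.array([557,-109.5]);ex=np.array([.9917,-.1288]);ey=np.array([.1288,.9917])
def loc(p): q=np.array(p[:2])-C0; return q@ex,q@ey
E
python3 - <<'E'
from h import *
s=read_state();p=s['position'];print(p,s['contact_force'],loc(p))
x0=loc(p)[0]
for t in [1.476,1.4,1.3,1.2,1.1,1.0,.9,.8,.7,.6,.5,.4,.3,.2,.1,.05,0,-.03]:
    r=125;x=78-r*np.cos(t)+7*np.sin(t)+11;z=60+r*np.sin(t)+7*np.cos(t)+14
    print(t,'tcp',round(x,1),round(z,1),'tx',round((x-x0)/250,3),'tz',round((p[2]-z)/250,3))
E
```

```text
[655.48144928 -89.71612708 200.58960794] [-0.47163439  0.78100637  0.62067263] (np.float64(95.11589041808817), np.float64(32.304077444400555))
1.476 tcp 84.1 199.1 tx -0.044 tz 0.006
1.4 tcp 74.7 198.4 tx -0.082 tz 0.009
1.3 tcp 62.3 196.3 tx -0.131 tz 0.017
1.2 tcp 50.2 193.0 tx -0.18 tz 0.03
1.1 tcp 38.5 188.6 tx -0.226 tz 0.048
1.0 tcp 27.4 183.0 tx -0.271 tz 0.07
0.9 tcp 16.8 176.3 tx -0.313 tz 0.097
0.8 tcp 6.9 168.5 tx -0.353 tz 0.128
0.7 tcp -2.1 159.9 tx -0.389 tz 0.163
0.6 tcp -10.2 150.4 tx -0.421 tz 0.201
0.5 tcp -17.3 140.1 tx -0.45 tz 0.242
0.4 tcp -23.4 129.1 tx -0.474 tz 0.286
0.3 tcp -28.3 117.6 tx -0.494 tz 0.332
0.2 tcp -32.1 105.7 tx -0.509 tz 0.38
0.1 tcp -34.7 93.4 tx -0.519 tz 0.429
0.05 tcp -35.5 87.2 tx -0.522 tz 0.453
0 tcp -36.0 81.0 tx -0.524 tz 0.478
-0.03 tcp -36.2 77.2 tx -0.525 tz 0.493
```

Call:
play_rows:
  targets:
    - {"tx":-0.03,"ty":0,"tz":0.0,"spin":0,"gripper":1}
    - {"tx":-0.06,"ty":0,"tz":0.008,"spin":0,"gripper":1}
    - {"tx":-0.082,"ty":0,"tz":0.009,"spin":0,"gripper":1}
    - {"tx":-0.107,"ty":0,"tz":0.013,"spin":0,"gripper":1}
    - {"tx":-0.131,"ty":0,"tz":0.017,"spin":0,"gripper":1}
    - {"tx":-0.156,"ty":0,"tz":0.023,"spin":0,"gripper":1}
    - {"tx":-0.18,"ty":0,"tz":0.03,"spin":0,"gripper":1}

```text
clock: 5.1
position: [610.8, -83.7, 192.7]
ee_rot: [0.998, -0.065, 0.0, -0.0]
contact_force: [2.5, -0.2, -0.7]
gripper_width: 0.3
```

```bash
python3 - <<'E'
from h import *
s=read_state();p=s['position'];print(p,s['contact_force'],loc(p))
d2=grab('scene','scene3')
cv2.imwrite('pics/m3.png',cv2.resize(cv2.imread('pics/scene3.png')[80:280,180:440],None,fx=3,fy=3))
E
```

```text
[610.83830607 -83.71328554 192.69725668] [ 2.48149526 -0.18241121 -0.65154672] (np.float64(50.07011930409193), np.float64(32.50705855404959))
```

View pics/m3.png

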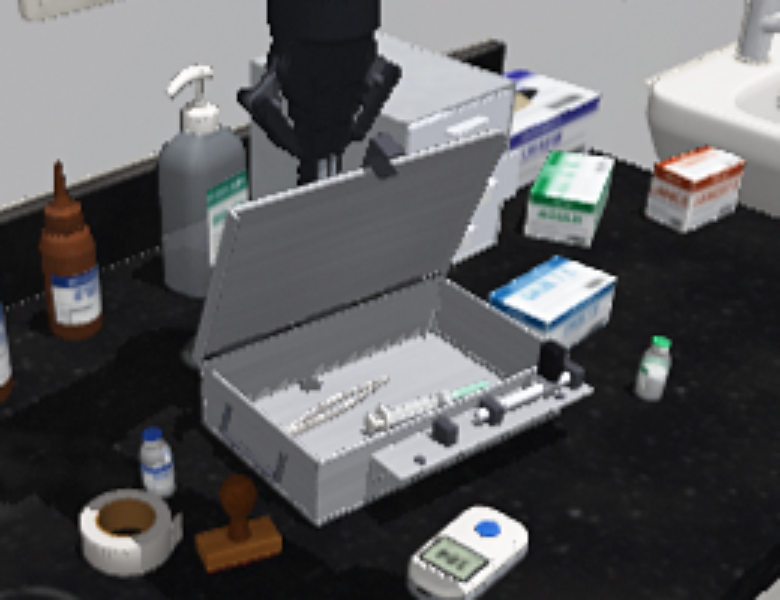

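The lid is swinging at 2.5 N and the box hasn't moved. I'll continue the arc.

Call:
play_rows:
  targets:
    - {"tx":-0.046,"ty":0,"tz":0.016,"spin":0,"gripper":1}
    - {"tx":-0.091,"ty":0,"tz":0.039,"spin":0,"gripper":1}
    - {"tx":-0.133,"ty":0,"tz":0.066,"spin":0,"gripper":1}
    - {"tx":-0.173,"ty":0,"tz":0.097,"spin":0,"gripper":1}
    - {"tx":-0.209,"ty":0,"tz":0.131,"spin":0,"gripper":1}
    - {"tx":-0.241,"ty":0,"tz":0.169,"spin":0,"gripper":1}
    - {"tx":-0.27,"ty":0,"tz":0.21,"spin":0,"gripper":1}
    - {"tx":-0.294,"ty":0,"tz":0.254,"spin":0,"gripper":1}
    - {"tx":-0.314,"ty":0,"tz":0.3,"spin":0,"gripper":1}
    - {"tx":-0.329,"ty":0,"tz":0.348,"spin":0,"gripper":1}
    - {"tx":-0.329,"ty":0,"tz":0.348,"spin":0,"gripper":1}

```text
clock: 6.52
position: [528.5, -73.3, 104.3]
ee_rot: [0.998, -0.065, -0.002, 0.0]
contact_force: [0.3, -0.3, 0.3]
gripper_width: 0.2
```

```bash
python3 - <<'E'
from h import *
s=read_state();p=s['position'];print(p,s['contact_force'],loc(p))
d2=grab('scene','scene4')
cv2.imwrite('pics/m4.png',cv2.resize(cv2.imread('pics/scene4.png')[80:280,180:440],None,fx=3,fy=3))
E
```

```text
[528.53707494 -73.34158146 104.32966058] [ 0.30805658 -0.28005695  0.29783339] (np.float64(-32.88388708597543), np.float64(32.192278922325904))
```

View pics/m4.png

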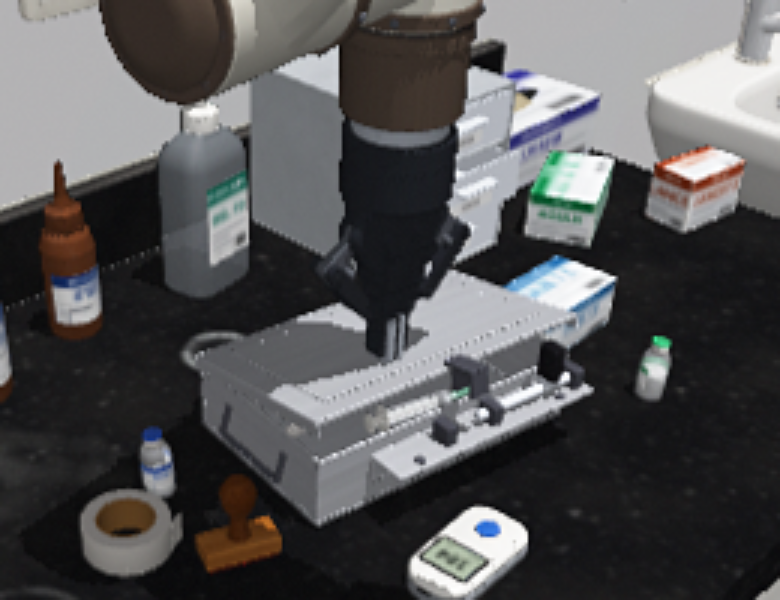

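The lid is nearly shut, at about 0.2 rad. Now I press down gently.

Call:
play_rows:
  targets:
    - {"tx":-0.004,"ty":0,"tz":0.02,"spin":0,"gripper":1}
    - {"tx":-0.008,"ty":0,"tz":0.04,"spin":0,"gripper":1}
    - {"tx":-0.01,"ty":0,"tz":0.06,"spin":0,"gripper":1}
    - {"tx":-0.012,"ty":0,"tz":0.08,"spin":0,"gripper":1}
    - {"tx":-0.012,"ty":0,"tz":0.09,"spin":0,"gripper":1}
    - {"tx":-0.012,"ty":0,"tz":0.096,"spin":0,"gripper":1}
    - {"tx":-0.012,"ty":0,"tz":0.096,"spin":0,"gripper":1}

```text
clock: 7.45
position: [526.3, -72.9, 81.6]
ee_rot: [0.998, -0.065, -0.0, 0.0]
contact_force: [0.2, -0.2, 0.3]
gripper_width: 0.1
```

Call:
play_rows:
  targets:
    - {"tx":0,"ty":0,"tz":0.006,"spin":0,"gripper":1}
    - {"tx":0,"ty":0,"tz":0.012,"spin":0,"gripper":1}
    - {"tx":0,"ty":0,"tz":0.012,"spin":0,"gripper":1}

```text
clock: 7.82
position: [526.6, -72.9, 80.0]
ee_rot: [0.998, -0.065, 0.0, 0.0]
contact_force: [-3.2, 1.4, 7.6]
gripper_width: 0.1
```

```bash
python3 - <<'E'
from h import *
s=read_state();p=s['position'];print(p,s['contact_force'],loc(p))
d2=grab('scene','scene5')
cv2.imwrite('pics/m5.png',cv2.resize(cv2.imread('pics/scene5.png')[80:280,180:440],None,fx=3,fy=3))
W=pts(d2)
m=(abs(W[...,2]-70)<15)
for x in (-60,60):
  for y in (-100,-60,0,100):
    c=C0+x*ex+y*ey; q=m&(np.hypot(W[...,0]-c[0],W[...,1]-c[1])<10)
    print(x,y,q.sum(),np.median(W[q][:,2]) if q.any() else None)
E
```

```text
[526.55409847 -72.89616262  80.04184094] [-3.21378765  1.4299821   7.6426645 ] (np.float64(-34.907774803445044), np.float64(32.378593408042775))
-60 -100 17 65.93169962583016
-60 -60 35 65.61120603905727
-60 0 42 66.0449786391589
-60 100 49 65.55498899812983
60 -100 0 None
60 -60 0 None
60 0 0 None
60 100 34 66.04236419081698
```

View pics/m5.png

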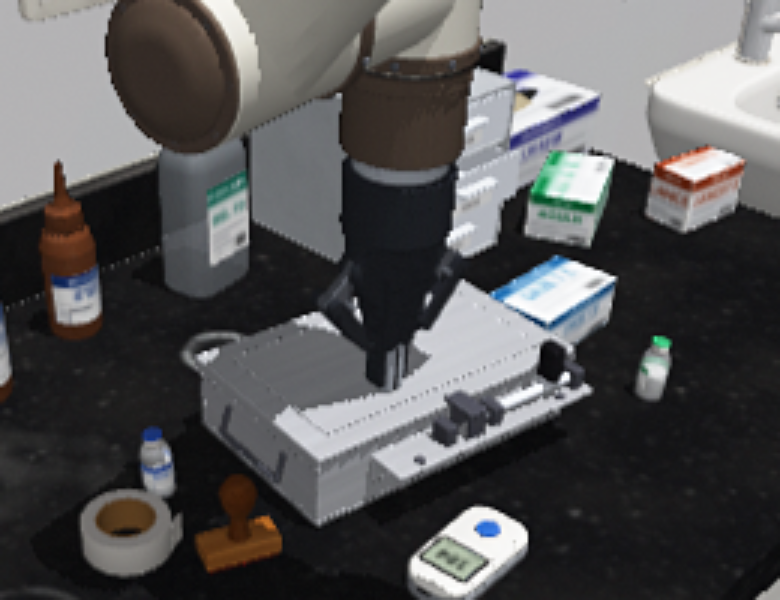

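The lid is flat shut: the tips are at z≈66 with 7.6 N of reaction, and the lid depth is uniform at about 66. I'll lift, then go behind the thumb piece.

Call:
play_rows:
  targets:
    - {"tx":0,"ty":0,"tz":-0.05,"spin":0,"gripper":1}
    - {"tx":0,"ty":0,"tz":-0.16,"spin":0,"gripper":1}
    - {"tx":-0.03,"ty":0.06,"tz":-0.26,"spin":0,"gripper":1}
    - {"tx":-0.08,"ty":0.2,"tz":-0.26,"spin":0,"gripper":1}
    - {"tx":-0.14,"ty":0.36,"tz":-0.26,"spin":0,"gripper":1}
    - {"tx":-0.2,"ty":0.52,"tz":-0.26,"spin":0,"gripper":1}
    - {"tx":-0.228,"ty":0.63,"tz":-0.26,"spin":0,"gripper":1}
    - {"tx":-0.228,"ty":0.63,"tz":-0.26,"spin":0,"gripper":1}

```text
clock: 8.88
position: [449.1, -222.9, 144.2]
ee_rot: [0.998, -0.066, 0.0, 0.0]
contact_force: [0.5, 0.4, 0.3]
gripper_width: 0.2
```

```bash
python3 - <<'E'
from h import *
s=read_state();p=s['position'];print(p,s['contact_force'],loc(p))
for n in ['scene','top']:
  d=grab(n,n+'6')
  W=pts(d);q=np.array(C0);L0=(W[...,:2]-C0)@ex;L1=(W[...,:2]-C0)@ey;z=W[...,2]
  m=(abs(L0+92)<15)&(L1>-130)&(L1<0)&(z>76)&(z<97)
  if m.any(): print(n,m.sum(),np.percentile(L0[m],[5,50,95]).round(1),np.percentile(L1[m],[5,50,95]).round(1),np.median(z[m]))
  m=(abs(L0)<70)&(abs(L1)<110)&(z>50)&(z<85); print('lid z', m.sum(),np.percentile(z[m],[5,50,95]))
  q=np.linalg.lstsq(np.c_[L0[m],L1[m],np.ones(m.sum())],z[m],rcond=None)[0];print(q)
im=np.vstack([cv2.resize(cv2.imread('pics/top6.png')[130:300,220:450],None,fx=1.7,fy=1.7),cv2.resize(cv2.imread('pics/scene6.png')[80:280,180:410],None,fx=1.7,fy=1.7)])
cv2.imwrite('pics/m6.png',im[:600])
E
```

```text
[ 449.13851631 -222.92290908  144.24664451] [0.50141582 0.40125872 0.26149195] (np.float64(-92.35736268114854), np.float64(-126.37405803711985))
scene 70 [-101.7  -95.9  -85.9] [-81.3 -73.3 -70.9] 86.45272832192265
lid z 3220 [64.71302855 66.614219   68.31394385]
[ 9.39477258e-04 -3.78739977e-04  6.65816955e+01]
top 45 [-100.5  -95.1  -89.3] [-84.8 -78.5 -73.5] 91.22424145400828
lid z 1291 [63.62849077 66.98857927 70.24370818]
[-3.81522365e-02 -1.81949691e-04  6.91169582e+01]
```

View pics/m6.png

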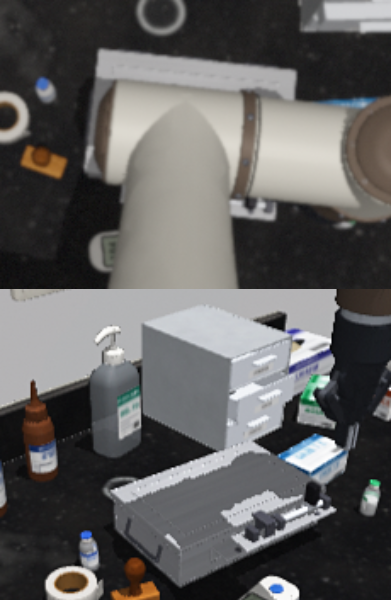

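The lid is flat: mean z 66.6, slope 0.001. The fingers are poised to the right of the thumb piece, so I descend to tip z≈73 and push along +y.

Call:
play_rows:
  targets:
    - {"tx":0,"ty":0,"tz":0.06,"spin":0,"gripper":1}
    - {"tx":0,"ty":0,"tz":0.14,"spin":0,"gripper":1}
    - {"tx":0,"ty":0,"tz":0.2,"spin":0,"gripper":1}
    - {"tx":0,"ty":0,"tz":0.228,"spin":0,"gripper":1}
    - {"tx":0,"ty":0,"tz":0.228,"spin":0,"gripper":1}
    - {"tx":0,"ty":-0.02,"tz":0.228,"spin":0,"gripper":1}
    - {"tx":0,"ty":-0.04,"tz":0.228,"spin":0,"gripper":1}
    - {"tx":0,"ty":-0.06,"tz":0.228,"spin":0,"gripper":1}
    - {"tx":0,"ty":-0.08,"tz":0.228,"spin":0,"gripper":1}

```text
clock: 10.1
position: [452.4, -201.4, 87.0]
ee_rot: [0.998, -0.065, 0.0, 0.0]
contact_force: [0.1, -0.4, -0.4]
gripper_width: 0.1
```

```bash
python3 - <<'E'
from h import *
s=read_state();p=s['position'];print(p,s['contact_force'],loc(p))
d2=grab('scene','scene7')
cv2.imwrite('pics/m7.png',cv2.resize(cv2.imread('pics/scene7.png')[150:260,280:430],None,fx=5,fy=5))
E
```

```text
[ 452.44596162 -201.39922332   87.02221501] [ 0.08109835 -0.35970039 -0.444523  ] (np.float64(-91.84961989551094), np.float64(-104.60301991196023))
```

View pics/m7.png

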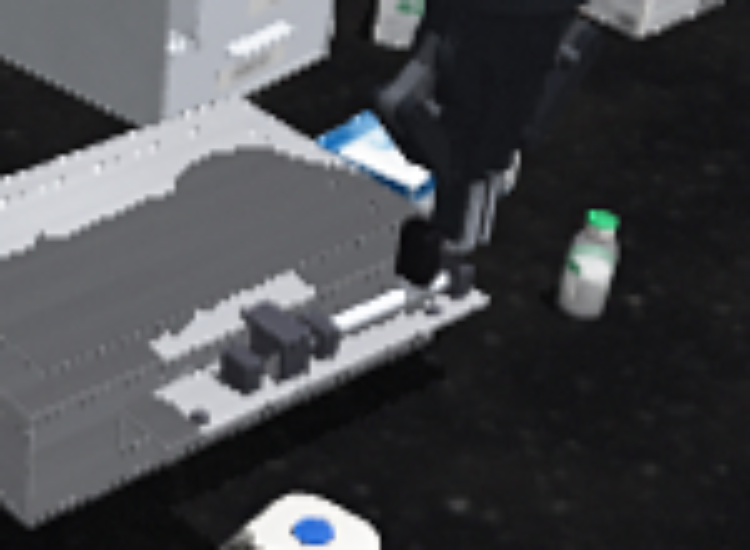

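Call:
play_rows:
  targets:
    - {"tx":0,"ty":-0.01,"tz":0,"spin":0,"gripper":1}
    - {"tx":0,"ty":-0.02,"tz":0,"spin":0,"gripper":1}
    - {"tx":0,"ty":-0.03,"tz":0,"spin":0,"gripper":1}
    - {"tx":0,"ty":-0.042,"tz":0,"spin":0,"gripper":1}
    - {"tx":0,"ty":-0.056,"tz":0,"spin":0,"gripper":1}
    - {"tx":0,"ty":-0.07,"tz":0,"spin":0,"gripper":1}
    - {"tx":0,"ty":-0.084,"tz":0,"spin":0,"gripper":1}
    - {"tx":0,"ty":-0.098,"tz":0,"spin":0,"gripper":1}
    - {"tx":0,"ty":-0.11,"tz":0,"spin":0,"gripper":1}
    - {"tx":0,"ty":-0.12,"tz":0,"spin":0,"gripper":1}

```text
clock: 11.4
position: [456.3, -171.8, 86.8]
ee_rot: [0.998, -0.065, 0.0, 0.0]
contact_force: [-0.3, -1.9, -1.7]
gripper_width: 0.1
```

```bash
cat > look.py <<'E'
from h import *
import sys
k=sys.argv[1]
s=read_state();p=s['position'];print(s['clock'],p,s['contact_force'],loc(p))
d=grab('scene','scene'+k)
W=pts(d);L0=(W[...,:2]-C0)@ex;L1=(W[...,:2]-C0)@ey;z=W[...,2]
m=(abs(L0+95)<12)&(L1>-100)&(L1<0)&(z>80)&(z<97)&(d['frame'].max(2)<60)
print(m.sum(),np.percentile(L1[m],[5,50,95]).round(1))
# rim front-left corner stability: image diff vs scene5
a=np.load('scene5.npz')['frame'].astype(int);b=d['frame'].astype(int)
print('diff stamp/box-left ROI',np.abs(a-b)[215:260,255:310].mean())
cv2.imwrite(f'pics/m{k}.png',cv2.resize(cv2.imread(f'pics/scene{k}.png')[150:260,280:430],None,fx=5,fy=5))
E
python3 look.py 8
```

```text
11.4 [ 456.32648132 -171.84329022   86.84020592] [-0.3373666  -1.93634427 -1.68249038] (np.float64(-91.8081126964758), np.float64(-74.7925901168892))
91 [-70.7 -54.7 -47.9]
diff stamp/box-left ROI 25.714882154882154
```

View pics/m8.png

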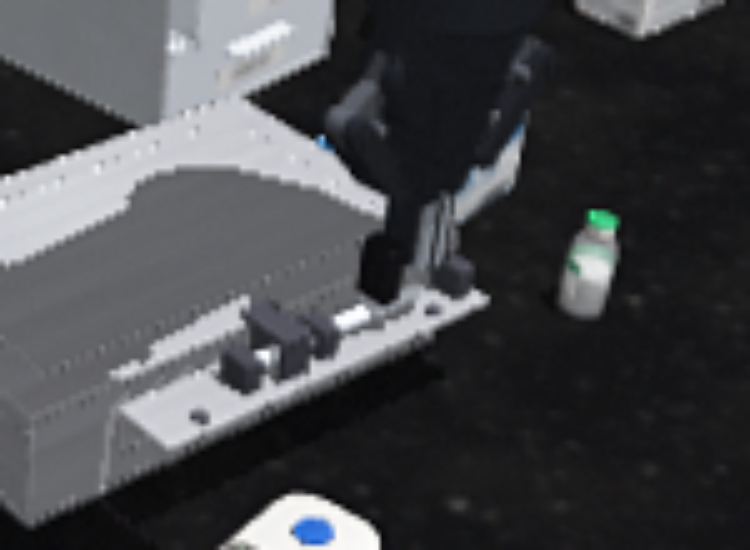

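The bolt is sliding at about 2 N and its bar is now through the staple. I'll continue more slowly.

Call:
play_rows:
  targets:
    - {"tx":0,"ty":-0.01,"tz":0,"spin":0,"gripper":1}
    - {"tx":0,"ty":-0.02,"tz":0,"spin":0,"gripper":1}
    - {"tx":0,"ty":-0.028,"tz":0,"spin":0,"gripper":1}
    - {"tx":0,"ty":-0.034,"tz":0,"spin":0,"gripper":1}

```text
clock: 11.95
position: [457.4, -163.5, 86.8]
ee_rot: [0.998, -0.065, 0.0, 0.0]
contact_force: [1.2, -1.6, -0.8]
gripper_width: -0.0
```

```bash
python3 look.py 9
```

```text
11.95 [ 457.4254229  -163.49903081   86.8386465 ] [ 1.20913633 -1.59233102 -0.77418451] (np.float64(-91.79303293977694), np.float64(-66.37604438571343))
88 [-59.3 -45.8 -39.2]
diff stamp/box-left ROI 24.15097643097643
```

Call:
play_rows:
  targets:
    - {"tx":0,"ty":-0.008,"tz":0,"spin":0,"gripper":1}
    - {"tx":0,"ty":-0.012,"tz":0,"spin":0,"gripper":1}

```text
clock: 12.25
position: [457.8, -160.6, 86.9]
ee_rot: [0.998, -0.065, 0.0, 0.0]
contact_force: [0.5, -1.6, -0.5]
gripper_width: -0.2
```

Call:
play_rows:
  targets:
    - {"tx":0,"ty":-0.006,"tz":0,"spin":0,"gripper":1}
    - {"tx":0,"ty":-0.008,"tz":0,"spin":0,"gripper":1}

```text
clock: 12.5
position: [458.1, -158.6, 86.9]
ee_rot: [0.998, -0.065, 0.0, -0.0]
contact_force: [0.3, -2.2, -0.9]
gripper_width: -0.4
```

Call:
play_rows:
  targets:
    - {"tx":0,"ty":-0.006,"tz":0,"spin":0,"gripper":1}
    - {"tx":0,"ty":-0.008,"tz":0,"spin":0,"gripper":1}

```text
clock: 12.75
position: [458.1, -157.7, 86.9]
ee_rot: [0.998, -0.065, -0.0, 0.001]
contact_force: [0.8, -10.0, -1.1]
gripper_width: -0.1
```

```bash
python3 look.py 10
```

```text
12.75 [ 458.08448969 -157.69957927   86.8817551 ] [  0.77306273 -10.00939505  -1.07498599] (np.float64(-91.88640576616172), np.float64(-60.539840495090985))
87 [-53.5 -41.2 -34.4]
diff stamp/box-left ROI 24.096835016835016
```

View pics/m10.png

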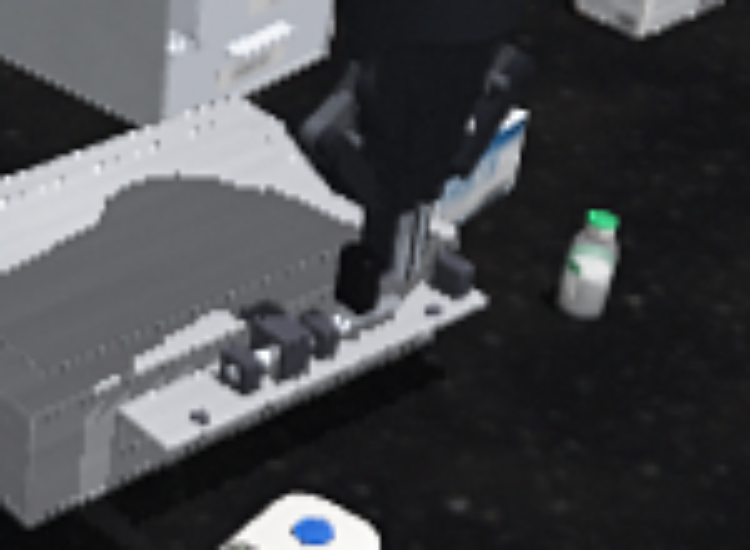

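The force jumped to 10 N as motion stopped, which suggests the end stop. I'll back off, lift, and check in a clear view.

Call:
play_rows:
  targets:
    - {"tx":0,"ty":0.02,"tz":0,"spin":0,"gripper":1}
    - {"tx":0,"ty":0.06,"tz":0,"spin":0,"gripper":1}
    - {"tx":0,"ty":0.1,"tz":-0.03,"spin":0,"gripper":1}
    - {"tx":0,"ty":0.12,"tz":-0.15,"spin":0,"gripper":1}
    - {"tx":0,"ty":0.12,"tz":-0.35,"spin":0,"gripper":1}
    - {"tx":0,"ty":0.12,"tz":-0.55,"spin":0,"gripper":1}
    - {"tx":0,"ty":0.3,"tz":-0.75,"spin":0,"gripper":1}
    - {"tx":0,"ty":0.5,"tz":-0.8,"spin":0,"gripper":1}
    - {"tx":0,"ty":0.7,"tz":-0.8,"spin":0,"gripper":1}
    - {"tx":0,"ty":0.9,"tz":-0.8,"spin":0,"gripper":1}
    - {"tx":0,"ty":0.98,"tz":-0.8,"spin":0,"gripper":1}
    - {"tx":0,"ty":0.98,"tz":-0.8,"spin":0,"gripper":1}

```text
clock: 14.3
position: [425.9, -400.5, 286.5]
ee_rot: [0.998, -0.066, -0.0, -0.0]
contact_force: [0.2, 0.5, 0.3]
gripper_width: 0.1
```

```bash
python3 look.py 11; python3 - <<'E'
from h import *
d=grab('top','top11')
W=pts(d);L0=(W[...,:2]-C0)@ex;L1=(W[...,:2]-C0)@ey;z=W[...,2]
m=(abs(L0+92)<20)&(L1>-130)&(L1<60)&(z>80)&(z<97)
print('thumb top',m.sum(),np.percentile(L0[m],[5,50,95]).round(1),np.percentile(L1[m],[5,50,95]).round(1) )
cv2.imwrite('pics/t11.png',cv2.resize(cv2.imread('pics/top11.png')[130:300,220:450],None,fx=3.4,fy=3.4,interpolation=cv2.INTER_CUBIC))
# guides (z 60-66) in both
for n in ['top11','scene11','top0']:
  d=np.load(n+'.npz');W=pts(d);L0=(W[...,:2]-C0)@ex;L1=(W[...,:2]-C0)@ey;z=W[...,2]
  m=(abs(L0+92)<8)&(L1>-125)&(L1<40)&(z>57)&(z<66)
  h,_=np.histogram(L1[m],bins=np.arange(-125,45,5));print(n,list(zip(range(-125,40,5),h.tolist())))
E
```

```text
14.3 [ 425.85115428 -400.52903017  286.51813069] [0.16889436 0.51916559 0.31915204] (np.float64(-92.57577121214203), np.float64(-305.5054605453138))
53 [-42.5 -36.2 -34.1]
diff stamp/box-left ROI 6.283097643097643
thumb top 53 [-99.7 -92.2 -84.2] [-46.8 -41.8 -36.7]
top11 [(-125, 0), (-120, 0), (-115, 0), (-110, 13), (-105, 13), (-100, 6), (-95, 0), (-90, 0), (-85, 0), (-80, 0), (-75, 0), (-70, 5), (-65, 7), (-60, 8), (-55, 5), (-50, 0), (-45, 0), (-40, 4), (-35, 8), (-30, 10), (-25, 15), (-20, 18), (-15, 5), (-10, 2), (-5, 0), (0, 1), (5, 3), (10, 7), (15, 12), (20, 14), (25, 13), (30, 0), (35, 0)]
scene11 [(-125, 0), (-120, 0), (-115, 0), (-110, 2), (-105, 12), (-100, 15), (-95, 0), (-90, 0), (-85, 0), (-80, 0), (-75, 0), (-70, 0), (-65, 4), (-60, 3), (-55, 2), (-50, 1), (-45, 0), (-40, 12), (-35, 6), (-30, 4), (-25, 3), (-20, 19), (-15, 2), (-10, 0), (-5, 0), (0, 2), (5, 8), (10, 4), (15, 3), (20, 8), (25, 20), (30, 3), (35, 0)]
top0 [(-125, 0), (-120, 0), (-115, 0), (-110, 16), (-105, 12), (-100, 12), (-95, 8), (-90, 0), (-85, 0), (-80, 0), (-75, 7), (-70, 8), (-65, 7), (-60, 6), (-55, 10), (-50, 7), (-45, 10), (-40, 6), (-35, 8), (-30, 8), (-25, 18), (-20, 17), (-15, 7), (-10, 3), (-5, 0), (0, 0), (5, 0), (10, 0), (15, 9), (20, 16), (25, 9), (30, 0), (35, 0)]
```

View pics/m11.png

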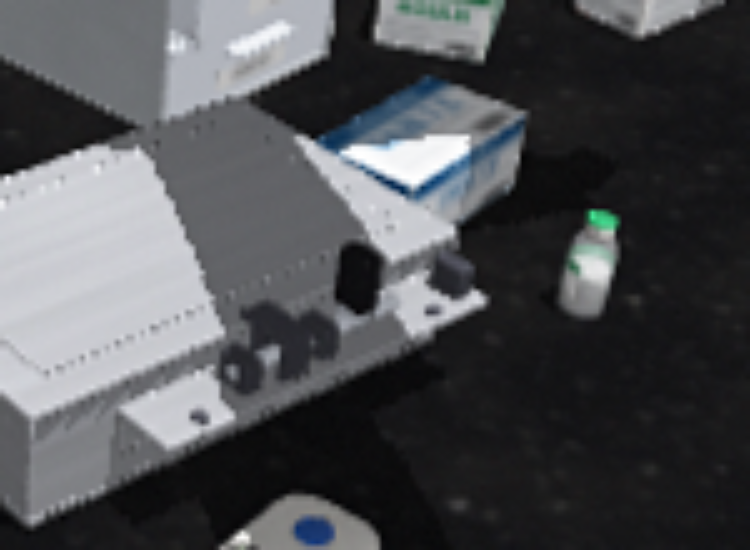

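View pics/t11.png

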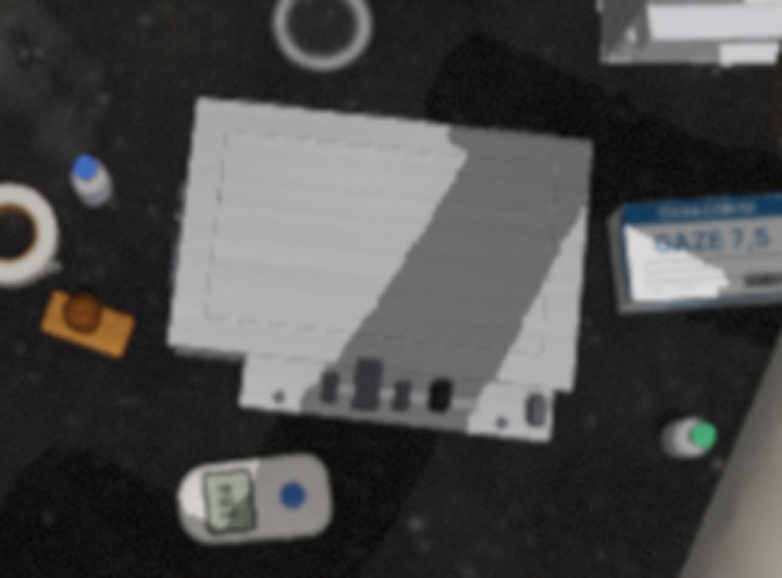

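```bash
python3 - <<'E'
from h import *
print(job_done())
E
```

```text
the job is handed in; nothing more can be done
None
```

The lid is shut and the bolt is home through the staple. I handed the job in at about 14.4 s, with the arm clear and touching nothing. No verdict was reported.

**Lid:** I pushed it over from behind with the closed fingertips, just left of the staple, and pressed it down with about 8 N. With the fingers off, one view showed it level at z ≈ 66.6 mm (nominal 67.5, within calibration). The other, partly blocked by the arm, gave about 67 mm but a noisier fit.

**Bolt:** I pushed it by the thumb piece at about 2 N until it stopped dead and the force rose to 10 N. The final top view puts the thumb at y ≈ -42 mm (home is -43), with the bar through the staple and its far guide.

**Disagreements:** Before the push, the thumb read about y = -78 mm rather than the nominal -85. Either the bolt was already a few millimetres in or the depth reading was off. Two early move calls were refused because their rows left out some keys; the arm did not move.

**Surroundings:** By eye in the last top view, the box's ledge is where it started, and the vials, stamp, gauze box and meter look undisturbed.

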